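Dust off a bisque bud vase at the blow gun

TASK

Lift the bud vase, the piece with the narrow neck, out of the sloping crate and set it down gently, upright and centred on the banding wheel, and let go of it. Then blow it clean: squeeze the trigger of the blow gun that is aimed at the wheel right home, keep it squeezed for about a second, and release it. Leave the vase standing on the wheel and everything else where it is.

Things in the scene. Friction and masses are not known exactly. Their poses are not given: they have to be found in the camera images.
- vase: Bud vase of plain buff bisque, round, 135 mm high, 0.13 to 0.25 kg. Origin: centre of its underside; z runs up its axis. Foot 49 mm across, belly 63 mm (40 mm up), straight neck 25 mm from 88 to 126 mm up, lip 31 mm. It starts in one of the crate's three cells, foot on the sloping floor, belly against the low wall, its axis leaning 25 to 28 degrees towards the robot
- vase_neck (a point): Point on the vase's axis 112 mm above its foot, where the neck is best gripped: tool along the vase's axis, fingers closing along the crate's y (or turned up to 40 degrees from it). Fingertips 20 mm past it stay clear of the walls and the other pieces. Held loosely it swings between the pads; some 60 N hold it firmly and do no harm. Same axes as the vase
- crate: Plywood ware crate, 110 x 276 mm, 72 mm deep, walls and two dividers 8 mm, fixed on a tube stand, mouth leaning 25 degrees towards the robot (its -x). Origin: on the table under its middle; z up, y along three cells (centres at y = -89, 0, +89 mm, each 81 mm wide), yaw to 0.25 rad. Its floor rises towards +x; its walls top out 102 mm (near) to 149 mm (far) above the table
- wheel_top (a point): Centre of the upper face of the banding wheel, a plain aluminium disc 180 mm across with ring grooves, on a grey cast foot in a shallow steel tray (250 x 320 mm, rim 16 mm). Face 90 mm above the table, z up. The wheel turns freely about its vertical axis; its angle does not matter
- gun: Fixed air blow gun on a rigid pipe, left (+y) of the wheel; wheel, tray and gun together are turned up to 0.25 rad. Origin: where barrel and grip meet, 148 mm up, 190 mm from the wheel's axis. -y: along the barrel (26 mm thick, nozzle tip at y = -116 mm) to the wheel's axis. -x: down the grip, towards the robot and 25 degrees below level. z: square to both, up
- grip_mid (a point): Point on the axis of the gun's grip, at x = -65 mm in the gun's frame, same axes. The grip is a black bar, y = -15 to +15 mm, 24 mm thick in z, x = -5 to -105 mm. Grip and trigger can be pinched together here, fingers closing along y, tool along -z or straight down; there is room for fingers on both sides and above. Together they measure 55 mm along y released, 43 mm squeezed home
- trigger_pad (a point): Middle of the front face (towards the nozzle) of the trigger, a steel lever 15 mm wide, 6 mm thick, 75 mm long that hangs along the front of the grip, hinged by the barrel. Released, this point is at x = -65, y = -40, z = 0 mm in the gun's frame; squeezed home at y = -28 mm
- trigger (a joint): Angle of the trigger, 0 released to 0.26 rad squeezed home (hard stop), hinge at x = -16, y = -30 mm in the gun's frame, turning about its z. A spring returns it: at trigger_pad it takes 2.5 N to start and 8 N to squeeze home
- tumbler: Bystander in the crate: bisque tumbler, 66 mm across at the rim, 80 mm high, leaning like the vase in another cell. Origin: centre of its underside, z up its axis
- bowl: Bystander in the crate: small bisque bowl, 74 mm across at the rim, 42 mm high, leaning like the vase in another cell. Origin: centre of its underside, z up its axis
- mug_a: Bystander on the table: banded bisque mug, 80 mm across, 92 mm high, handle on its +y side out to 72 mm. Origin: centre of its underside
- mug_b: Bystander on the table: a second mug like mug_a
- paint_pot: Bystander on the table: bisque paint bowl 90 mm across, 45 mm high, with two brushes leaning out of it up to 120 mm high and 110 mm from its centre. Origin: centre of its underside
- jar: Bystander on the table, near the robot: closed jar 62 mm across, 85 mm high. Origin: centre of its underside
- flat_brush: Bystander on the table, left of the gun: brush 190 mm long lying flat. Origin: near its middle, on the table, handle towards its -x

How it is judged (in metres and radians):
On the way, in this order (a step that is already met when the one before it is completed fails the run):
1. the vase stands upright on the wheel, centred, and is let go (horizontal distance between vase and wheel_top below 0.015 m and z of vase in the frame of wheel_top between -0.004 and 0.006 m and angle between vase's own z axis and vertical below 0.08 rad and contact force between the fingers and vase below 0.1 N and linear speed of vase below 0.03 m/s), for 0.2 s.
2. with the vase standing on the wheel the trigger is squeezed home and kept there for half a second (horizontal distance between vase and wheel_top below 0.015 m and z of vase in the frame of wheel_top between -0.004 and 0.006 m and angle between vase's own z axis and vertical below 0.08 rad and value of joint trigger above 0.22 rad), for 0.5 s.
At the end, for the whole second after the job is handed in: The vase stands at rest on the banding wheel, upright within 0.08 rad (about 5 degrees), the centre of its foot within 15 mm of the wheel's centre; the trigger is back within 0.03 rad of released; the tumbler, bowl, mugs, paint pot, jar and brush are each within 30 mm of where they started (horizontal distance between vase and wheel_top below 0.015 m and z of vase in the frame of wheel_top between -0.004 and 0.006 m and angle between vase's own z axis and vertical below 0.08 rad and value of joint trigger below 0.03 rad and linear speed of vase below 0.02 m/s and angular speed of vase below 0.3 rad/s and distance of each of tumbler, bowl, mug_a, mug_b, paint_pot, jar, flat_brush from where it was at the start of the episode below 0.03 m); the robot touches nothing.
It fails at once if the vase is dropped: it falls free of the fingers faster than 0.45 m/s (a fall of more than about 10 mm) (linear speed of vase above 0.45 m/s and contact force between the fingers and vase below 0.1 N).
It fails at once if another piece or a thing on the table is moved by more than 60 mm (distance of any of tumbler, bowl, mug_a, mug_b, paint_pot, jar, flat_brush from where it was at the start of the episode above 0.06 m).
It also fails if it takes over 58 s, if anything falls off the work surface, if the arm or the gripper's body presses on something with over 40 N, if the wrist force passes 120 N, or if a joint passes its speed limit or range.

ROBOT

A 6-joint arm with a two-finger parallel gripper is mounted at the origin on the work surface. World frame = base frame: x ahead of the robot, y to its left, z up, the work surface at z = 0. Lengths are in mm, angles in rad, forces in N, time in s.
With the tool pointing down it reaches from about 350 to 975 mm from the base axis. Payload 7.1 kg.
Tool frame: the origin (TCP) lies midway between the tips of the shut fingers; the grasp point (between the pads) lies 19 mm behind it (ctrl.hold_point_z is the distance from the TCP to the grasp point, in mm); x points along the fingers, y is the direction in which the jaws open and shut, and the axes are right-handed (so a half turn about x gives the same grasp; the last joint's range is limited). The gripper opens to 88 mm and grips with 3 to 60 N. Pads are 20 mm wide; open, the fingers measure 115 mm over their backs; the gripper's body (75 mm by 178 mm) begins 61 mm behind the grasp point.
Start: joints at [-0.019, 0.423, 1.63, -0, 1.089, -0.019], TCP at [624.984, 0.026, 222.675] pointing down, gripper open.
Joint ranges: [-3, 3], [-0.9, 2.11], [0.09, 2.58], [-1.31, 4.45], [0.11, 2.69], [-2.54, 2.54]. Speed limits (rad/s): [2.39, 2.39, 3.01, 3.14, 3.14, 3.14].

INTERFACE

Orientations are given as a rotation vector (axis times angle).
In Python, from workcell import ctrl, get_image, calibration gives the robot as it stands.
- The arm moves only by the tool move_arm, never from a script. Its argument "rows" is a list of rows, each a list of 5 numbers: the shift along the world's x, y, z in mm, then the turn about the world's z in rad, then the closure, from -1 (fully open) to 1 (shut). In form: [[tx, ty, tz, roll, jaw], ...]. A call has 1 to 12 rows; each row is the pose to reach, as a shift and turn from the pose measured when the call began; what a row does not reach only later rows make up. A row lasts 1/8 s, in which the tool goes at most 62.5 mm and 10.7 degrees, less where a joint would pass 70% of its speed; a pose out of reach is approached as far as the arm can. A call with a gripper value outside its range is refused whole. The fingers move at their own pace and stop on an object; the grip force is fixed at half the most. Time passes only in rows, so rows that repeat a pose let the fingers close. It gives the time, the measured TCP pose, the force and the opening at its end, in the units of the state.
- ctrl.get_obs(): the state, without advancing time (a new reading comes with each control period).
- get_image(name): name is "scene" or "side" or "wrist"; returns the picture (384x512x3 uint8, blue, green, red); there is no depth.
- calibration(name): a dict with "fx", "fy", "cx", "cy" (pixels), "view" (4x4, takes a point from world to camera coordinates); the wrist camera has in their place "T_tool_cam" (4x4, takes a point from camera to tool coordinates, whose origin is the TCP and whose axes are the tool frame's). Camera axes: x right, y up, looking along -z (the intrinsics and any distortion apply to the point x, -y, -z); pixel columns grow to the right and rows downward; lengths in mm; the calibration is good to about 2 mm. A picture is of the moment at which its call begins: read the wrist's pose just before it. calibration takes no time and is no camera call.
- ctrl.close_job(): hands the job in, once; it reports no verdict.
The state is a dict: "t": time; "qpos": joint angles; "qvel": joint speeds; "joint_torque": joint torques, N m; "ee_pos": TCP position; "orientation": TCP orientation; "ft_force": force on the tool from outside, world axes, zero at the start; "moment": the same for the moment, N m; "width": finger opening in mm.
Only numpy, scipy, OpenCV 4.12 (cv2) and the standard library are available. Lean on these libraries where they do the work, as an engineer would, in place of code of your own. Each camera call takes 0.05 s, during which the arm holds its last target.

## Working session

There is one attempt and no reset: what is moved stays moved. The work goes in short steps, Python scripts to look and compute and a tool call to move; the robot and the scene stay as the last step left them, time stands still between calls to the robot, and variables do not carry over. Pictures are saved under pics/ and viewed, and the job is handed in when it is done.

Besides the shell and the picture viewer there is one more tool, called after ">>>" as name(argument=value, ...), one argument or row to a line, values as JSON. move_arm: Moves the arm, as the interface text tells. Its arguments: {"type":"object","properties":{"rows":{"type":"array"}},"required":["rows"]}

```bash
mkdir -p pics
cat > look.py <<'E'
import cv2,numpy as np,sys
from workcell import ctrl,get_image,calibration
tag=sys.argv[1]
for n in sys.argv[2:]:
    o=ctrl.get_obs(); im=get_image(n); cv2.imwrite(f'pics/{tag}_{n}.png',im)
    np.savez(f'pics/{tag}_{n}.npz',pos=o['ee_pos'],ori=o['orientation'])
    print(n,o['t'],np.round(o['ee_pos'],1),np.round(o['orientation'],3))
E
python3 look.py a scene side wrist; python3 -c "
from workcell import ctrl,calibration
for n in ['scene','side','wrist']: print(n,calibration(n))
print(ctrl.get_obs(),ctrl.hold_point_z)"; ls
```

```text
scene 0.0 [624.5   0.  221.9] [ 1.209  1.21  -1.21 ]
side 0.05 [6.245e+02 1.000e-01 2.219e+02] [ 1.209  1.21  -1.21 ]
wrist 0.1 [624.5   0.  222. ] [ 1.209  1.21  -1.21 ]
scene {'fx': 366.3112066696047, 'fy': 366.3112066696047, 'cx': 256.3964834442721, 'cy': 191.28716414340863, 'view': array([[-8.68771153e-01,  4.95200933e-01, -3.56641056e-03,
         4.85447630e+02],
       [-3.96865079e-01, -6.91908914e-01,  6.03125331e-01,
         1.79571885e+02],
       [ 2.96200595e-01,  5.25393273e-01,  7.97638462e-01,
        -1.30956609e+03],
       [ 0.00000000e+00,  0.00000000e+00,  0.00000000e+00,
         1.00000000e+00]])}
side {'fx': 415.716223887984, 'fy': 415.716223887984, 'cx': 255.13703398353465, 'cy': 186.5928234245403, 'view': array([[ 7.39526976e-01, -6.72841557e-01, -1.95982586e-02,
        -3.75352095e+02],
       [ 3.75270792e-01,  3.87943551e-01,  8.41826368e-01,
        -3.30422193e+02],
       [-5.58812746e-01, -6.29907962e-01,  5.39392505e-01,
        -9.75753891e+02],
       [ 0.00000000e+00,  0.00000000e+00,  0.00000000e+00,
         1.00000000e+00]])}
wrist {'fx': 272
[... 453 characters left out ...]
 0.15, 'qpos': array([-1.90277314e-02,  4.23670539e-01,  1.63047990e+00,  1.94229523e-05,
        1.08860995e+00, -1.89762422e-02]), 'qvel': array([-1.85436059e-03, -2.58487129e-03, -1.79942583e-03,  6.00185554e-05,
        1.32700173e-03,  5.38185599e-04]), 'joint_torque': array([ 9.52650989e-04, -5.44981134e+01, -2.73919362e+01,  6.45430083e-02,
        2.04369903e-02, -3.19723256e-05]), 'ee_pos': array([6.24579628e+02, 2.17161235e-02, 2.22090581e+02]), 'orientation': array([ 1.20872107,  1.21005946, -1.210085  ]), 'ft_force': array([-0.42878366,  0.10133935,  0.22147668]), 'moment': array([ 0.05632161,  0.02931644, -0.01848921]), 'width': 87.69418060830547} 18.700000000000003
look.py
pics
```

View pics/a_scene.png

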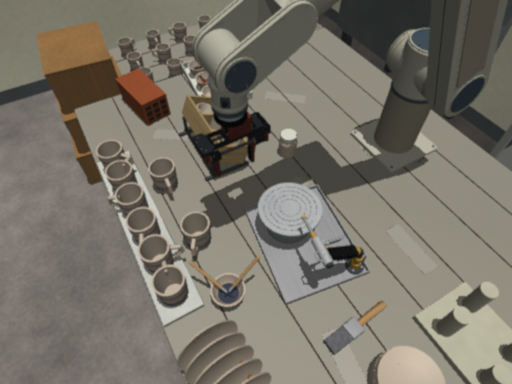

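View pics/a_side.png

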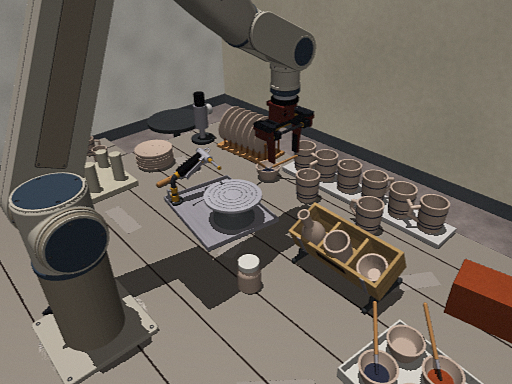

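View pics/a_wrist.png

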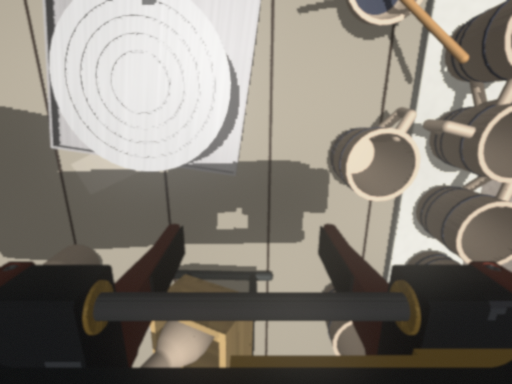

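```bash
cat > geo.py <<'E'
import numpy as np,cv2
from scipy.spatial.transform import Rotation as R
from workcell import calibration
def ray(n,uv,pose=None):
    c=calibration(n); d=np.array([(uv[0]-c['cx'])/c['fx'],-(uv[1]-c['cy'])/c['fy'],-1.])
    if n!='wrist': M=np.linalg.inv(c['view'])
    else:
        W=np.eye(4); W[:3,:3]=R.from_rotvec(pose['ori']).as_matrix(); W[:3,3]=pose['pos']; M=W@c['T_tool_cam']
    return M[:3,3],M[:3,:3]@d/np.linalg.norm(d)
def onz(n,uv,z,pose=None):
    o,d=ray(n,uv,pose); return o+d*(z-o[2])/d[2]
def tri(rs):
    A=sum(np.eye(3)-np.outer(d,d) for o,d in rs); b=sum((np.eye(3)-np.outer(d,d))@o for o,d in rs)
    p=np.linalg.solve(A,b); return p,[np.linalg.norm(np.cross(p-o,d)) for o,d in rs]
def proj(n,p,pose=None):
    c=calibration(n)
    if n!='wrist': V=c['view']
    else:
        W=np.eye(4); W[:3,:3]=R.from_rotvec(pose['ori']).as_matrix(); W[:3,3]=pose['pos']; V=np.linalg.inv(W@c['T_tool_cam'])
    q=V[:3,:3]@np.array(p,float)+V[:3,3]; return np.array([c['cx']+c['fx']*q[0]/-q[2],c['cy']+c['fy']*-q[1]/-q[2]])
E
python3 - <<'E'
import cv2,numpy as np
s=cv2.imread('pics/a_side.png'); 
cv2.imwrite('pics/a_side_crate.png',cv2.resize(s[190:310,280:420],None,fx=5,fy=5,interpolation=cv2.INTER_CUBIC)[:600,:800])
cv2.imwrite('pics/a_side_wheel.png',cv2.resize(s[135:255,150:290],None,fx=5,fy=5,interpolation=cv2.INTER_CUBIC)[:600,:800])
s=cv2.imread('pics/a_scene.png'); 
cv2.imwrite('pics/a_scene_wheel.png',cv2.resize(s[175:295,240:380],None,fx=5,fy=5,interpolation=cv2.INTER_CUBIC)[:600,:800])
E
```

```text
(no output)
```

View pics/a_side_crate.png

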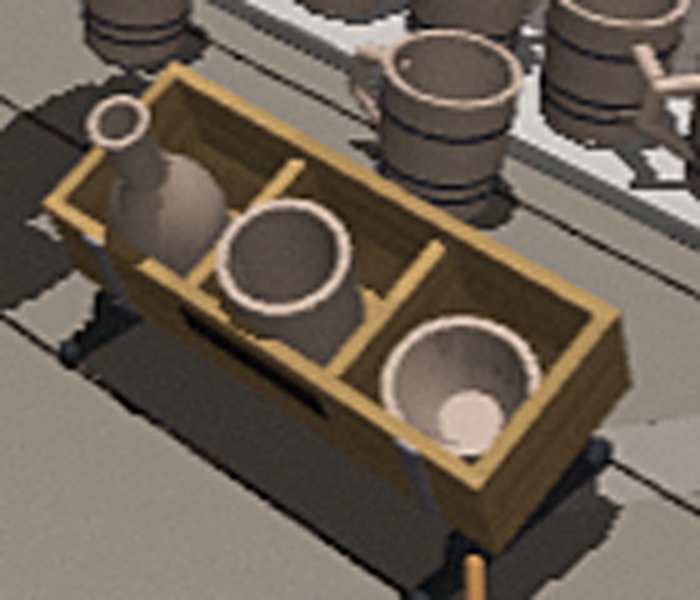

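View pics/a_side_wheel.png

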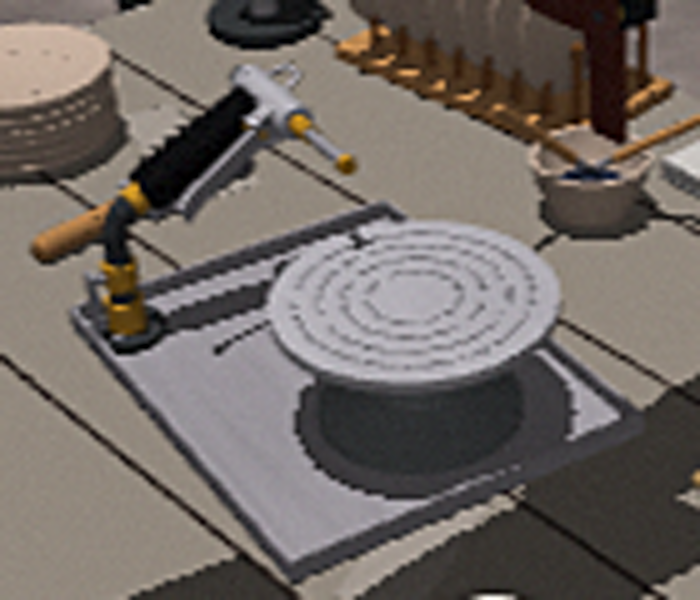

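View pics/a_scene_wheel.png

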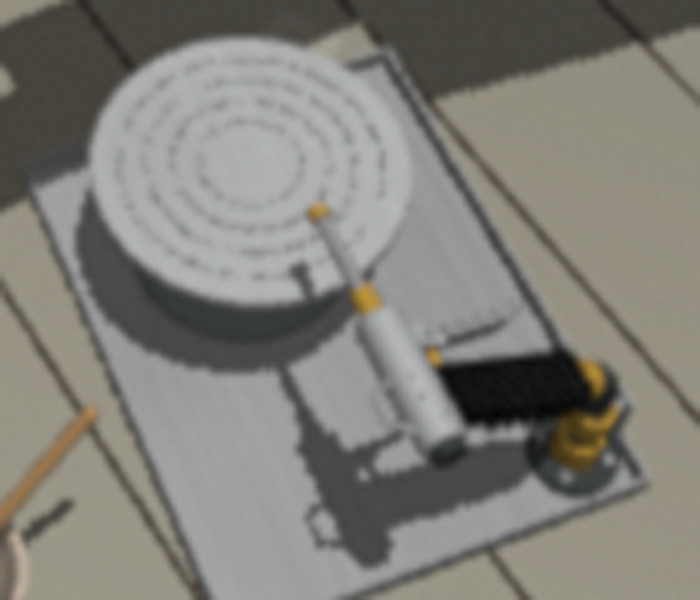

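```bash
cat > m1.py <<'E'
from geo import *
S=lambda u,v:(280+(u+.5)/5-.5,190+(v+.5)/5-.5)
for nm,c,z in [('nearL',(52,203),102),('farL',(176,66),149),('farR',(616,312),149),('nearR',(482,482),102)]:
    print(nm,np.round(onz('side',S(*c),z),1))
print('lip',[np.round(onz('side',S(119,121),z),1) for z in (150,160,170)])
# wheel fits: sample edge of bright disc
W=lambda u,v:(150+(u+.5)/5-.5,135+(v+.5)/5-.5)
C=lambda u,v:(240+(u+.5)/5-.5,175+(v+.5)/5-.5)
for z in (90,):
  print('wheel side',[np.round(onz('side',W(*c),z),1) for c in ((414,297),(268,290),(560,295),(418,221),(412,381))])
  print('wheel scene',[np.round(onz('scene',C(*c),z),1) for c in ((250,164),(88,160),(411,180),(240,37),(265,304))])
print('nozzle',tri([ray('side',W(346,163)),ray('scene',C(317,210))]))
print('barrelrear',tri([ray('side',W(240,72)),ray('scene',C(447,450))]))
E
python3 m1.py
```

```text
nearL [ 498.6 -150.5  102. ]
farL [ 589.3 -154.9  149. ]
farR [ 584.3 -424.   149. ]
nearR [ 493.4 -420.9  102. ]
lip [array([ 528.7, -168.2,  150. ]), array([ 518.4, -177. ,  160. ]), array([ 508. , -185.8,  170. ])]
wheel side [array([510.2, 104.2,  90. ]), array([450. , 173.2,  90. ]), array([576.3,  43.5,  90. ]), array([569.2, 171.2,  90. ]), array([453.2,  37.3,  90. ])]
wheel scene [array([513.2, 109. ,  90. ]), array([590.8,  61.4,  90. ]), array([441.2, 162.7,  90. ]), array([468.9,  29.3,  90. ]), array([555.3, 189. ,  90. ])]
nozzle (array([523.51681659, 181.90836982, 147.52892143]), [np.float64(0.434451944696034), np.float64(0.43445194469595294)])
barrelrear (array([546.23716222, 325.06392625, 149.99488657]), [np.float64(1.3761996101614282), np.float64(1.3761996101614773)])
```

>>> move_arm(
  rows=[
    [0,-10,40,0.18,-1],
    [-30,-40,80,0.36,-1],
    [-60,-80,80,0.54,-1],
    [-90,-120,80,0.72,-1],
    [-120,-160,80,0.9,-1],
    [-140,-198,80,1.08,-1],
    [-155,-198,80,1.26,-1],
    [-155,-198,80,1.44,-1],
    [-155,-198,80,1.55,-1],
    [-155,-198,80,1.55,-1],
  ],
)

```text
t: 1.4
ee_pos: [469.4, -198.0, 302.0]
orientation: [0.016, 1.571, -0.018]
ft_force: [0.8, -0.1, 0.2]
width: 88.0
```

```bash
python3 look.py b scene wrist
```

```text
scene 1.4 [ 469.4 -198.   302. ] [ 0.016  1.571 -0.018]
wrist 1.45 [ 469.4 -197.9  301.9] [ 0.017  1.571 -0.019]
```

View pics/b_scene.png

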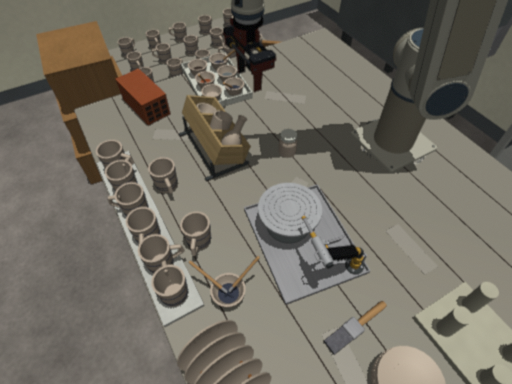

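View pics/b_wrist.png

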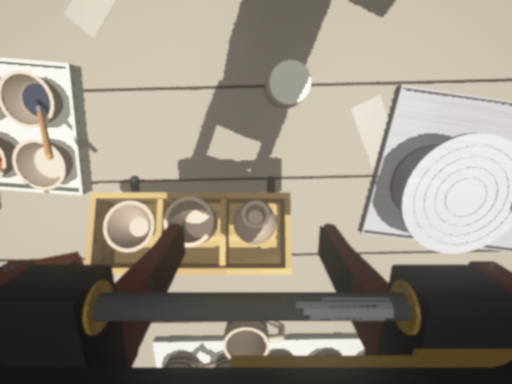

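Run:
```python
import cv2
s=cv2.imread('pics/b_wrist.png'); cv2.imwrite('pics/b_wv.png',cv2.resize(s[180:280,80:300],None,fx=3.6,fy=3.6,interpolation=cv2.INTER_CUBIC))
s=cv2.imread('pics/b_scene.png'); cv2.imwrite('pics/b_sv.png',cv2.resize(s[90:180,170:270],None,fx=6,fy=6,interpolation=cv2.INTER_CUBIC))
```

```text
(no output)
```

View pics/b_wv.png

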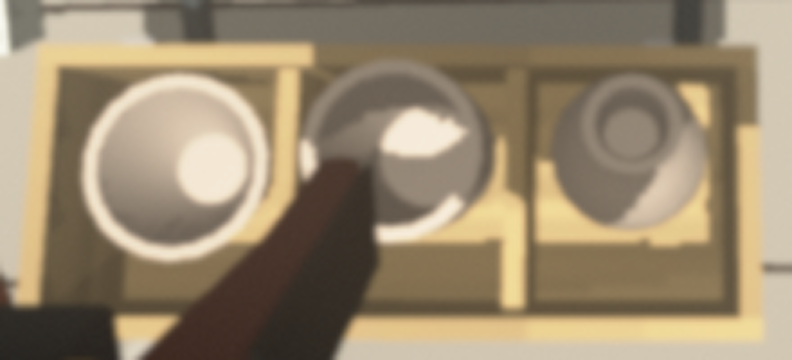

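View pics/b_sv.png

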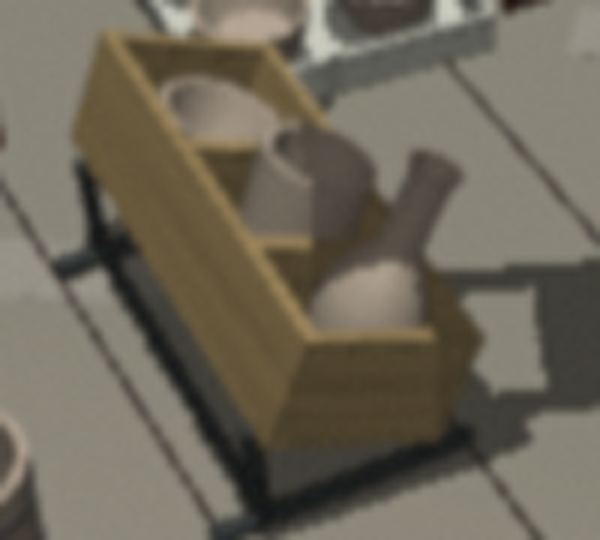

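```bash
cat > m2.py <<'E'
from geo import *
P=np.load('pics/b_wrist.npz')
S=lambda u,v:(280+(u+.5)/5-.5,190+(v+.5)/5-.5)
V=lambda u,v:(80+(u+.5)/3.6-.5,180+(v+.5)/3.6-.5)
C=lambda u,v:(170+(u+.5)/6-.5,90+(v+.5)/6-.5)
l=[ray('side',S(119,121)),ray('wrist',V(631,124),P),ray('scene',C(438,165))]
print('lip sw',tri(l[:2])); print('lip all',tri(l)); print(tri([l[0],l[2]]))
b=[ray('side',S(168,212)),ray('wrist',V(631,150),P)]
print('belly',tri(b))
for c in ((757,45),(37,47)): print('near corners',onz('wrist',V(*c),102,P))
for c in ((762,340),): print('far',onz('wrist',V(*c),149,P))
E
python3 m2.py
```

```text
lip sw (array([ 497.76657634, -194.68924931,  179.99028219]), [np.float64(0.16917720247605744), np.float64(0.16917720247598952)])
lip all (array([ 496.52996442, -194.97395537,  181.32819412]), [np.float64(0.6361475344466195), np.float64(0.8349374690184395), np.float64(0.8897775642494239)])
(array([ 495.8868864 , -195.41192422,  181.11330414]), [np.float64(0.5316839109895408), np.float64(0.5316839109895836)])
belly (array([ 540.69419143, -194.77071146,   98.07595995]), [np.float64(0.34282092405759346), np.float64(0.3428209240573945)])
near corners [ 496.47792449 -145.46576222  102.        ]
near corners [ 491.09739606 -421.89903607  102.        ]
far [ 595.49959721 -148.13755679  149.        ]
```

>>> move_arm(
  rows=[
    [20,2,-20,0,-0.4],
    [38,3,-50,0,-0.4],
    [38,3,-90,0,-0.4],
    [38,3,-120,0,-0.4],
    [38,3,-140,0,-0.4],
    [38,3,-155,0,-0.4],
    [38,3,-161,0,-0.4],
    [38,3,-161,0,-0.4],
  ],
)

```text
t: 2.5
ee_pos: [507.6, -194.9, 141.0]
orientation: [0.018, 1.571, -0.019]
ft_force: [0.1, 0.6, 0.3]
width: 61.3
```

```bash
python3 look.py c scene wrist side
python3 - <<'E'
import cv2,numpy as np
a=cv2.imread('pics/c_side.png')[150:270,260:380]; b=cv2.imread('pics/c_scene.png')[80:180,170:290]; c=cv2.imread('pics/c_wrist.png')[180:384]
f=lambda i,w,h:cv2.resize(i,(w,h),interpolation=cv2.INTER_CUBIC)
cv2.imwrite('pics/c_all.png',np.vstack([np.hstack([f(a,400,400),f(b,400,400)]),f(c,800,200)]))
E
```

```text
scene 2.5 [ 507.6 -194.9  141. ] [ 0.018  1.571 -0.019]
wrist 2.55 [ 507.9 -195.   141.4] [ 0.017  1.57  -0.019]
side 2.6 [ 508.  -195.1  141.7] [ 0.017  1.57  -0.019]
```

View pics/c_all.png

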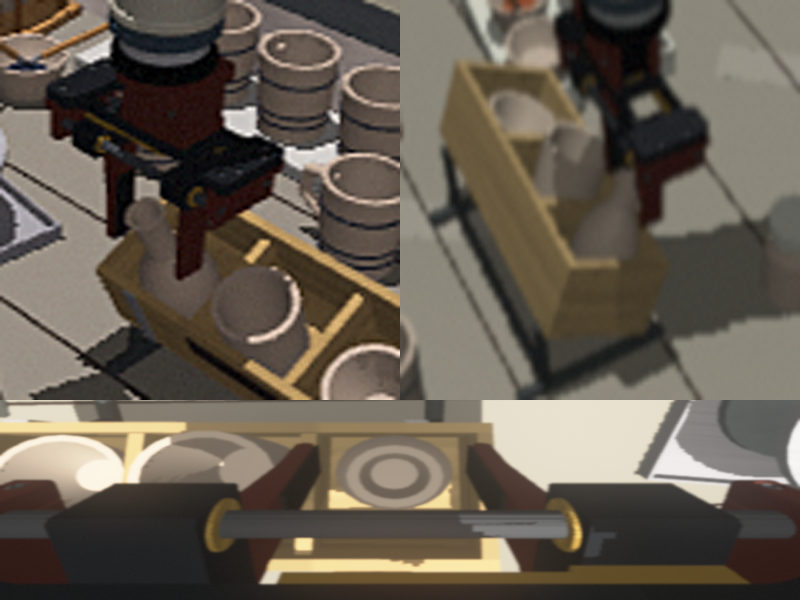

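>>> move_arm(
  rows=[
    [0,0,0,0,1],
    [0,0,0,0,1],
    [0,0,0,0,1],
    [0,0,0,0,1],
    [0,0,0,0,1],
    [0,0,0,0,1],
  ],
)

```text
t: 3.4
ee_pos: [508.0, -195.1, 141.8]
orientation: [0.017, 1.57, -0.019]
ft_force: [-1.2, 0.4, 2.9]
width: 26.9
```

>>> move_arm(
  rows=[
    [-1,0,3,0,1],
    [-3,0,9,0,1],
    [-7,0,18,0,1],
    [-11,0,30,0,1],
    [-16,0,42,0,1],
    [-20,0,54,0,1],
    [-25,0,66,0,1],
    [-29,0,78,0,1],
    [-34,0,90,0,1],
    [-40,0,105,0,1],
    [-45,0,120,0,1],
    [-45,0,120,0,1],
  ],
)

```text
t: 4.9
ee_pos: [463.5, -195.5, 263.4]
orientation: [0.016, 1.567, -0.021]
ft_force: [-0.1, -0.7, -1.9]
width: 27.3
```

```bash
python3 look.py d scene wrist side
python3 - <<'E'
import cv2,numpy as np
a=cv2.imread('pics/d_side.png')[110:230,230:350]; b=cv2.imread('pics/d_scene.png')[60:160,190:310]; c=cv2.imread('pics/d_wrist.png')[180:384]
f=lambda i,w,h:cv2.resize(i,(w,h),interpolation=cv2.INTER_CUBIC)
cv2.imwrite('pics/d_all.png',np.vstack([np.hstack([f(a,400,400),f(b,400,400)]),f(c,800,200)]))
E
```

```text
scene 4.9 [ 463.5 -195.5  263.4] [ 0.016  1.567 -0.021]
wrist 4.95 [ 463.2 -195.3  262.5] [ 0.017  1.568 -0.02 ]
side 5.0 [ 463.1 -195.2  261.9] [ 0.017  1.569 -0.02 ]
```

View pics/d_all.png

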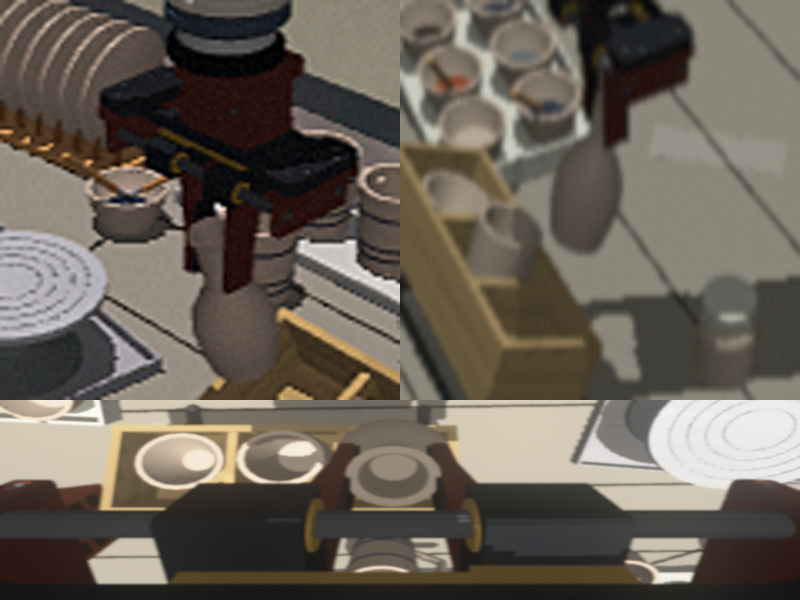

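Run:
```python
import cv2,numpy as np
a=cv2.imread('pics/d_side.png')[160:230,270:340]; b=cv2.imread('pics/d_scene.png')[70:140,220:290]
f=lambda i:cv2.resize(i,(400,400),interpolation=cv2.INTER_CUBIC)
g=lambda i:np.clip(i.astype(float)*1.7,0,255).astype('uint8')
c=cv2.imread('pics/d_wrist.png')[180:280,200:300]
cv2.imwrite('pics/d_z.png',np.hstack([f(a),f(g(b))])); cv2.imwrite('pics/d_w.png',f(c))
```

```text
(no output)
```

View pics/d_z.png

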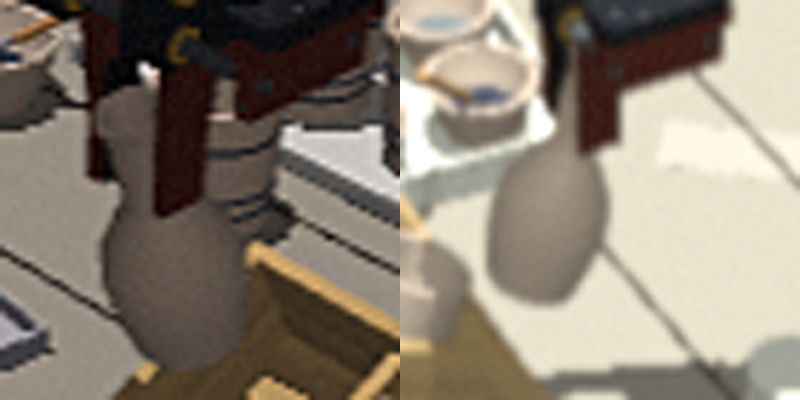

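View pics/d_w.png

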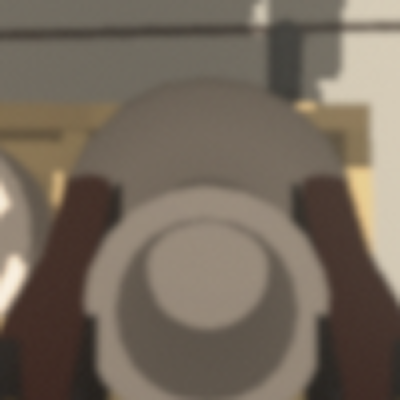

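Run:
```python
from geo import *
P=np.load('pics/d_wrist.npz')
p,e=tri([ray('side',(300.6,208.1)),ray('scene',(245.9,107.6))]); print(p,e)
l,e=tri([ray('side',(270+128/5.714,160+108/5.714)),ray('wrist',(200+207/4,180+292/4),P)]); print('lip',l,e)
g=np.array([463.2,-195.3,281.0])
for th in np.radians([0,5,10,15,20,25]):
    a=np.array([-np.sin(th),0,np.cos(th)]); b=g-72*a; l=g+23*a
    print(np.degrees(th).round(),proj('side',b).round(1),proj('scene',b).round(1),'wrist lip',proj('wrist',l,P).round(1), 'inner floor?',proj('wrist',g-108*a,P).round(1))
```

```text
[ 480.54271519 -199.48964238  208.41940549] [np.float64(0.1261230809100263), np.float64(0.12612308091020116)]
lip [ 451.44540308 -195.18540213  301.55792961] [np.float64(0.6309806251940968), np.float64(0.6309806251941122)]
0.0 [294.5 210.1] [251.6 106.4] wrist lip [251.5 277.3] inner floor? [251.6 198.3]
5.0 [296.3 208.9] [249.8 107. ] wrist lip [251.4 273.7] inner floor? [251.8 207.6]
10.0 [298.  207.6] [248.  107.4] wrist lip [251.3 270. ] inner floor? [252. 217.]
15.0 [299.8 206.1] [246.2 107.8] wrist lip [251.2 266.1] inner floor? [252.3 226.5]
20.0 [301.5 204.5] [244.4 107.9] wrist lip [251.1 262.1] inner floor? [252.5 236.1]
25.0 [303.1 202.7] [242.7 107.9] wrist lip [251.1 258. ] inner floor? [252.7 245.8]
```

>>> move_arm(
  rows=[
    [0,0,15,0,1],
    [0,0,30,0,1],
    [0,0,30,0,1],
    [60,0,30,0,1],
    [105,0,30,0,1],
    [135,0,30,0,1],
    [153,0,30,0,1],
    [162,0,30,0,1],
    [166,0,30,0,1],
    [167,0,30,0,1],
  ],
)

```text
t: 6.3
ee_pos: [629.5, -195.1, 291.5]
orientation: [0.017, 1.57, -0.019]
ft_force: [0.3, 0.3, -2.3]
width: 26.6
```

```bash
python3 look.py e side scene wrist
python3 - <<'E'
from geo import *
P=np.load('pics/e_wrist.npz'); g=P['pos']+[0,0,18.7]
for n in('side','scene'): print(n,[proj(n,g-k*np.array([0,0,1])).round(0) for k in (0,72,112)])
import cv2
u,v=proj('side',g-[0,0,60]).astype(int);a=cv2.imread('pics/e_side.png')[v-40:v+40,u-40:u+40]; print(u-40,v-40)
u,v=proj('scene',g-[0,0,60]).astype(int);b=cv2.imread('pics/e_scene.png')[v-40:v+40,u-40:u+40]; print(u-40,v-40)
f=lambda i:cv2.resize(i,(400,400),interpolation=cv2.INTER_CUBIC)
g=lambda i:np.clip(i.astype(float)*1.7,0,255).astype('uint8')
cv2.imwrite('pics/e_z.png',np.hstack([f(a),f(g(b))]));
E
```

```text
side 6.3 [ 629.5 -195.1  291.5] [ 0.017  1.57  -0.019]
scene 6.35 [ 629.5 -195.1  291.6] [ 0.017  1.57  -0.02 ]
wrist 6.4 [ 629.4 -195.1  291.7] [ 0.017  1.57  -0.02 ]
side [array([341., 150.]), array([339., 175.]), array([338., 188.])]
scene [array([197.,  97.]), array([200., 118.]), array([202., 128.])]
299 130
159 74
```

View pics/e_z.png

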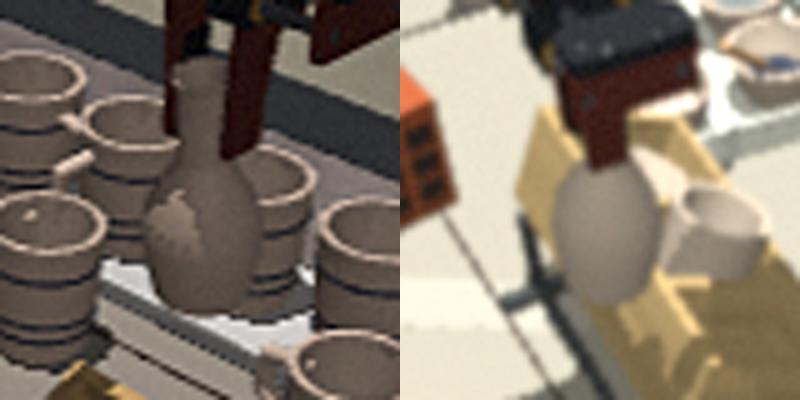

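View pics/e_wrist.png

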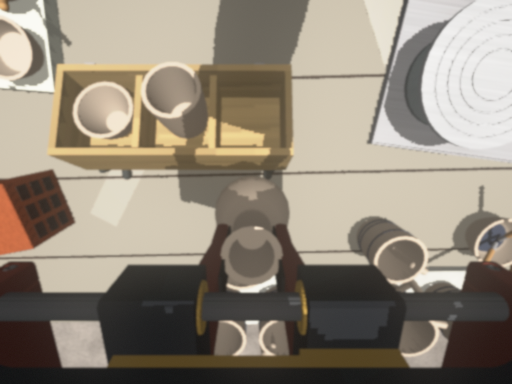

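```bash
cat > m3.py <<'E'
from geo import *
from scipy.optimize import least_squares
for f,n,z0 in (('a_side','side',None),('a_scene','scene',None),('b_wrist','wrist',1),('a_wrist','wrist',1),('b_scene','scene',None)):
    im=cv2.imread(f'pics/{f}.png'); P=np.load(f'pics/{f}.npz')
    g=cv2.cvtColor(im,cv2.COLOR_BGR2GRAY).astype(np.float32)
    g=cv2.GaussianBlur(g,(0,0),1)
    c=np.array([512.5,108]); 
    for it in range(3):
        pts=[]
        for t in np.linspace(0,2*np.pi,120,endpoint=False):
            rr=np.arange(80,101,.5); uv=np.array([proj(n,[c[0]+r*np.cos(t),c[1]+r*np.sin(t),90],P) for r in rr]).astype(np.float32)
            if uv.min()<2 or uv[:,0].max()>509 or uv[:,1].max()>381: continue
            v=cv2.remap(g,uv[:,:1].copy(),uv[:,1:].copy(),cv2.INTER_LINEAR).ravel(); d=np.diff(v)
            k=np.argmin(d)
            if d[k]<-1.5: r=rr[k]+.25; pts.append([c[0]+r*np.cos(t),c[1]+r*np.sin(t)])
        pts=np.array(pts)
        s=least_squares(lambda p:np.hypot(*(pts-p[:2]).T)-p[2],[c[0],c[1],90],loss='soft_l1').x; c=s[:2]
    print(f,len(pts),s.round(1))
E
python3 m3.py
```

```text
Traceback (most recent call last):
  File "m3.py", line 11, in <module>
    rr=np.arange(80,101,.5); uv=np.array([proj(n,[c[0]+r*np.cos(t),c[1]+r*np.sin(t),90],P) for r in rr]).astype(np.float32)
                                          ~~~~^^^^^^^^^^^^^^^^^^^^^^^^^^^^^^^^^^^^^^^^^^^^
  File "geo.py", line 16, in proj
    c=calibration(n)
ValueError: time passes only in moves, steps and waits
```

```bash
sed -i 's/^from workcell import calibration/from workcell import calibration as _c\nimport functools\ncalibration=functools.lru_cache(None)(_c)/' geo.py; python3 m3.py
```

```text
a_side 112 [510.6 105.1  89.6]
a_scene 116 [512.6 108.7  90.5]
b_wrist 81 [513.1 107.4  90.1]
a_wrist 88 [512.  108.2  90.8]
b_scene 97 [512.3 109.   90.7]
```

>>> move_arm(
  rows=[
    [-3,8,0,0,1],
    [-10,26,0,0,1],
    [-22,56,0,0,1],
    [-36,92,0,0,1],
    [-50,130,0,0,1],
    [-65,168,0,0,1],
    [-80,206,0,0,1],
    [-94,242,0,0,1],
    [-105,272,0,0,1],
    [-112,290,0,0,1],
    [-116,300,0,0,1],
    [-117,303,0,0,1],
  ],
)

```text
t: 7.95
ee_pos: [512.3, 108.1, 291.8]
orientation: [0.017, 1.57, -0.019]
ft_force: [1.0, 0.2, -2.7]
width: 26.6
```

>>> move_arm(
  rows=[
    [0,0,-10,0,1],
    [0,0,-25,0,1],
    [0,0,-40,0,1],
    [0,0,-55,0,1],
    [0,0,-68,0,1],
    [0,0,-76,0,1],
    [0,0,-80,0,1],
    [0,0,-80,0,1],
  ],
)

```text
t: 8.95
ee_pos: [512.4, 108.2, 211.8]
orientation: [0.017, 1.57, -0.019]
ft_force: [0.2, -0.4, -2.4]
width: 26.6
```

```bash
cat > z.py <<'E'
from geo import *
import sys
t=sys.argv[1]; P=np.load(f'pics/{t}_wrist.npz'); g=P['pos']+[0,0,18.7]
o=[]
for n in('side','scene'):
    print(n,'grip,belly,foot upright',[(proj(n,g-k*np.array([0,0,1]))).round(1).tolist() for k in (0,72,112)])
    u,v=proj(n,g-[0,0,60]).astype(int); print('off',u-40,v-40)
    i=cv2.imread(f'pics/{t}_{n}.png')[v-40:v+40,u-40:u+40]
    o.append(cv2.resize(i,(400,400),interpolation=cv2.INTER_CUBIC))
o[1]=np.clip(o[1].astype(float)*1.4,0,255).astype('uint8')
cv2.imwrite(f'pics/{t}_z.png',np.hstack(o))
E
python3 look.py f side scene wrist; python3 z.py f
```

```text
side 8.95 [512.4 108.2 211.8] [ 0.017  1.57  -0.019]
scene 9.0 [512.5 108.2 212.1] [ 0.017  1.569 -0.019]
wrist 9.05 [512.6 108.2 212.2] [ 0.017  1.569 -0.019]
side grip,belly,foot upright [[229.8, 152.7], [231.0, 174.0], [231.7, 185.3]]
off 190 130
scene grip,belly,foot upright [[293.5, 175.1], [291.4, 192.4], [290.3, 201.1]]
off 251 149
```

View pics/f_z.png

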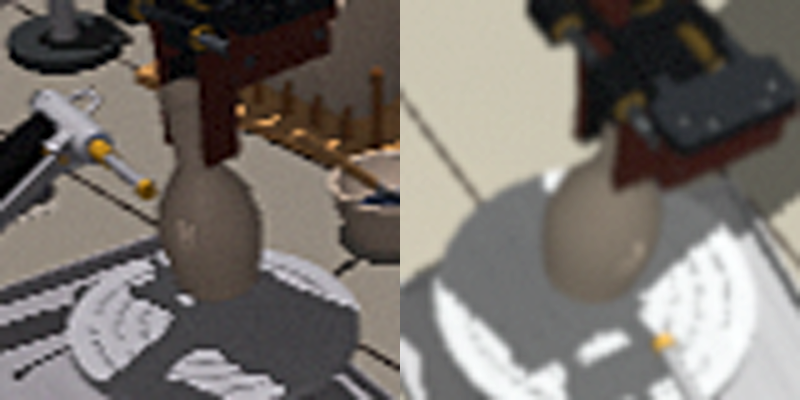

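View pics/f_wrist.png

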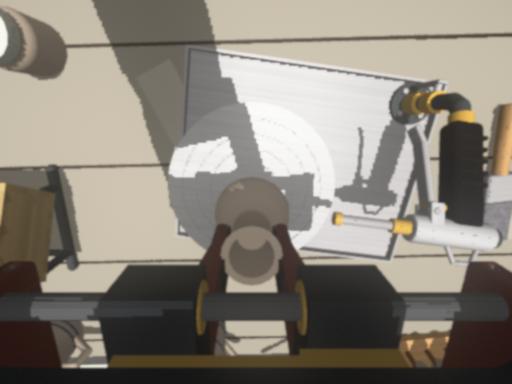

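>>> move_arm(
  rows=[
    [0,0,-5,0,1],
    [0,0,-11,0,1],
    [0,0,-17,0,1],
    [0,0,-20,0,1],
    [0,0,-22,0,1],
    [0,0,-22,0,1],
  ],
)

```text
t: 9.85
ee_pos: [512.6, 108.2, 190.1]
orientation: [0.017, 1.569, -0.019]
ft_force: [0.3, -0.3, -1.8]
width: 26.6
```

>>> move_arm(
  rows=[
    [0,0,-1,0,1],
    [0,0,-2,0,1],
    [0,0,-2,0,1],
  ],
)

```text
t: 10.22
ee_pos: [512.6, 108.2, 188.1]
orientation: [0.017, 1.569, -0.019]
ft_force: [-0.9, -0.4, -3.0]
width: 26.7
```

>>> move_arm(
  rows=[
    [0,0,-1,0,1],
    [0,0,-2,0,1],
    [0,0,-2,0,1],
  ],
)

```text
t: 10.6
ee_pos: [512.5, 108.2, 186.1]
orientation: [0.017, 1.569, -0.019]
ft_force: [-0.4, 1.2, -2.4]
width: 26.8
```

>>> move_arm(
  rows=[
    [0,0,-1,0,1],
    [0,0,-1,0,1],
  ],
)

```text
t: 10.85
ee_pos: [513.2, 108.3, 185.6]
orientation: [0.017, 1.568, -0.019]
ft_force: [0.3, -0.5, 2.6]
width: 26.5
```

>>> move_arm(
  rows=[
    [0,0,-1,0,1],
    [0,0,-1,0,1],
  ],
)

```text
t: 11.1
ee_pos: [514.1, 108.4, 185.4]
orientation: [0.017, 1.566, -0.019]
ft_force: [0.2, -0.3, 5.7]
width: 26.5
```

>>> move_arm(
  rows=[
    [0,0,-1,0,1],
    [0,0,-1,0,1],
  ],
)

```text
t: 11.35
ee_pos: [515.2, 108.6, 185.4]
orientation: [0.018, 1.563, -0.018]
ft_force: [0.1, -0.8, 6.5]
width: 27.0
```

```bash
python3 look.py g side scene wrist; python3 z.py g
```

```text
side 11.35 [515.2 108.6 185.4] [ 0.018  1.563 -0.018]
scene 11.4 [515.2 108.5 185.4] [ 0.018  1.563 -0.018]
wrist 11.45 [515.1 108.5 185.4] [ 0.018  1.563 -0.018]
side grip,belly,foot upright [[230.8, 160.5], [232.1, 181.3], [232.7, 192.3]]
off 191 137
scene grip,belly,foot upright [[291.9, 182.2], [290.0, 198.8], [289.0, 207.1]]
off 250 156
```

View pics/g_z.png

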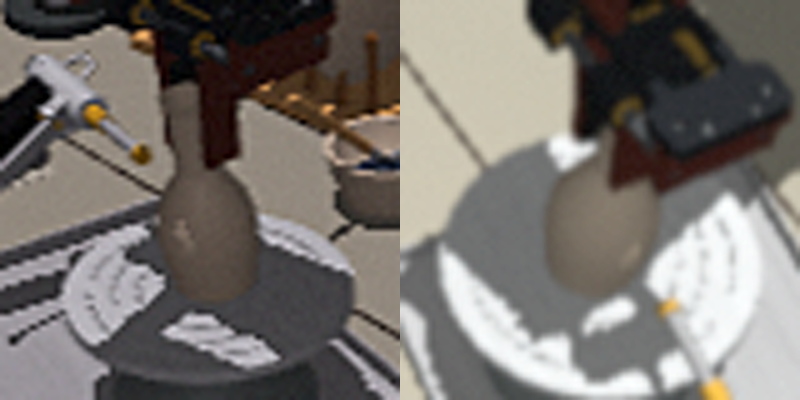

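View pics/g_wrist.png

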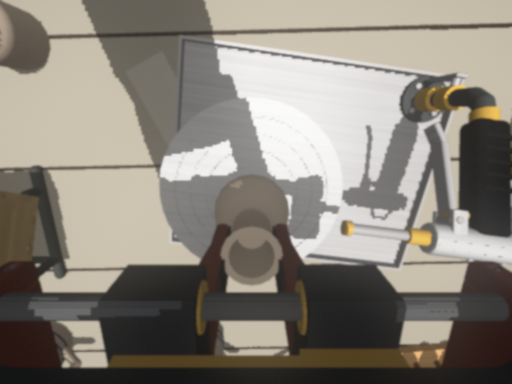

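Run:
```python
from geo import *
print(onz('side',(233,191.5),90),onz('scene',(286.6,206.6),90))
P=np.load('pics/g_wrist.npz')
# refine: edges of belly/neck by row in side, scene crop
for n,off in(('side',(191,137)),('scene',(250,156))):
    im=cv2.imread(f'pics/g_{n}.png')[off[1]:off[1]+80,off[0]:off[0]+80]
    cv2.imwrite(f'pics/g_{n}_zz.png',cv2.resize(np.clip(im[20:75,20:65]*1.5,0,255).astype('uint8'),None,fx=10,fy=10,interpolation=cv2.INTER_CUBIC))
```

```text
[520.50868482 113.68271752  90.        ] [519.05904276 102.50072289  90.        ]
```

View pics/g_side_zz.png

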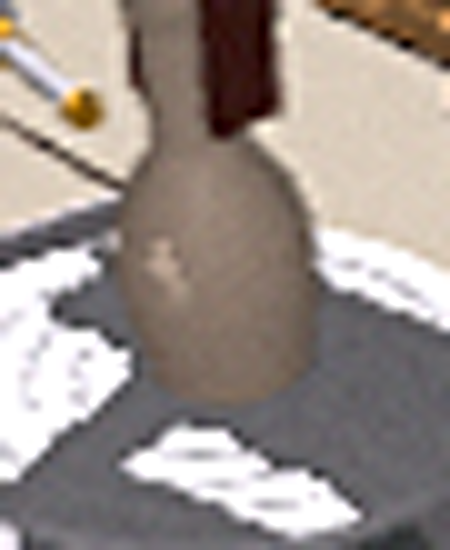

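View pics/g_scene_zz.png

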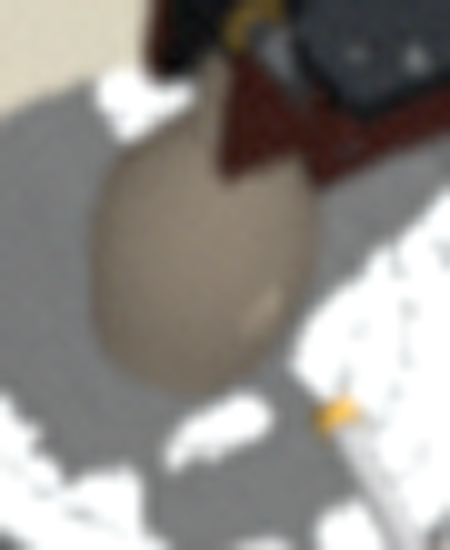

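Run:
```python
from geo import *
print(onz('side',(233.9,192.7),90),onz('scene',(288.2,207.3),90))
print(tri([ray('side',(232.7,181.8)),ray('scene',(290.2,201))]))
```

```text
[518.19180986 106.54694652  90.        ] [516.44830823 106.75115151  90.        ]
(array([517.85564372, 111.5440247 , 127.50211953]), [np.float64(1.5716569727696217), np.float64(1.571656972769549)])
```

>>> move_arm(
  rows=[
    [-2,0,1,0,1],
    [-3,0,1,0,1],
    [-3,0,1,0,1],
  ],
)

```text
t: 11.88
ee_pos: [511.6, 108.5, 186.0]
orientation: [0.017, 1.564, -0.019]
ft_force: [-0.3, -0.6, -2.9]
width: 26.5
```

>>> move_arm(
  rows=[
    [0,0,-0.5,0,1],
    [0,0,-0.5,0,1],
  ],
)

```text
t: 12.12
ee_pos: [512.0, 108.5, 185.7]
orientation: [0.017, 1.564, -0.018]
ft_force: [0.9, -0.5, 1.6]
width: 26.6
```

```bash
python3 look.py h side scene wrist; python3 z.py h
```

```text
side 12.125 [512.  108.5 185.7] [ 0.017  1.564 -0.018]
scene 12.175 [511.9 108.5 185.7] [ 0.017  1.564 -0.018]
wrist 12.225 [511.9 108.5 185.7] [ 0.017  1.564 -0.018]
side grip,belly,foot upright [[230.0, 160.7], [231.2, 181.6], [231.9, 192.6]]
off 191 138
scene grip,belly,foot upright [[293.0, 181.7], [291.0, 198.2], [290.0, 206.6]]
off 251 155
```

View pics/h_z.png

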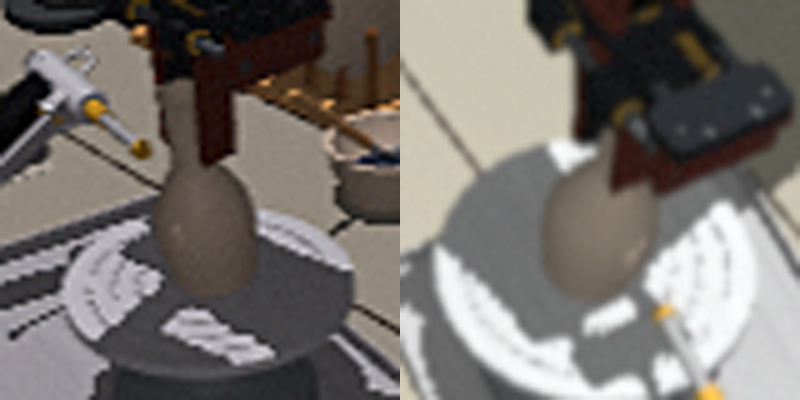

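>>> move_arm(
  rows=[
    [0,0,-1,0,1],
    [0,0,-2,0,1],
    [0,0,-2.5,0,1],
    [0,0,-2.5,0,1],
  ],
)

```text
t: 12.78
ee_pos: [514.2, 108.9, 185.3]
orientation: [0.018, 1.559, -0.018]
ft_force: [1.4, -0.9, 12.5]
width: 26.4
```

```bash
python3 look.py i side scene wrist; python3 z.py i
```

```text
side 12.775 [514.2 108.9 185.3] [ 0.018  1.559 -0.018]
scene 12.825 [514.1 108.8 185.2] [ 0.018  1.559 -0.018]
wrist 12.875 [514.1 108.9 185.3] [ 0.018  1.559 -0.018]
side grip,belly,foot upright [[230.5, 160.6], [231.7, 181.4], [232.4, 192.4]]
off 191 137
scene grip,belly,foot upright [[292.3, 182.2], [290.4, 198.7], [289.4, 207.1]]
off 250 156
```

View pics/i_z.png

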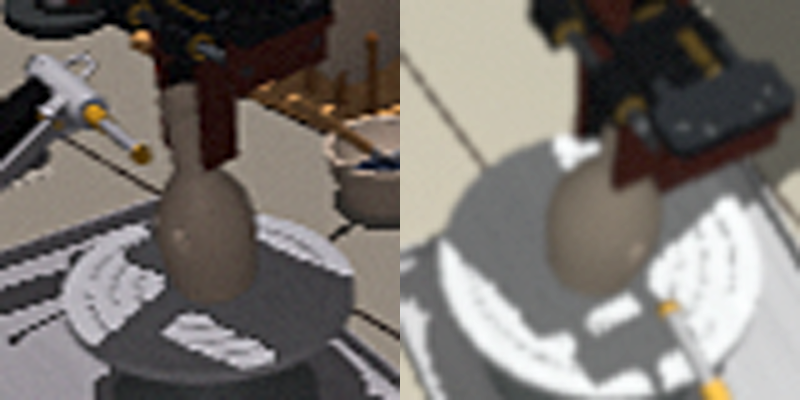

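>>> move_arm(
  rows=[
    [0,0,0,0,1],
    [0,0,0,0,0.38],
    [0,0,0,0,0.34],
    [0,0,0,0,0.28],
    [0,0,0,0,0.2],
    [0,0,0,0,0.1],
    [0,0,0,0,0],
    [0,0,0,0,-0.2],
    [0,0,0,0,-0.2],
  ],
)

```text
t: 14.05
ee_pos: [514.1, 108.9, 185.2]
orientation: [0.018, 1.559, -0.018]
ft_force: [0.3, -0.4, -0.1]
width: 52.6
```

```bash
python3 look.py j side scene wrist; python3 z.py j
```

```text
side 14.05 [514.1 108.9 185.2] [ 0.018  1.559 -0.018]
scene 14.1 [514.1 108.9 185.3] [ 0.018  1.559 -0.018]
wrist 14.15 [514.1 108.8 185.2] [ 0.018  1.559 -0.018]
side grip,belly,foot upright [[230.5, 160.6], [231.7, 181.4], [232.4, 192.4]]
off 191 138
scene grip,belly,foot upright [[292.3, 182.2], [290.4, 198.7], [289.3, 207.1]]
off 250 156
```

View pics/j_z.png

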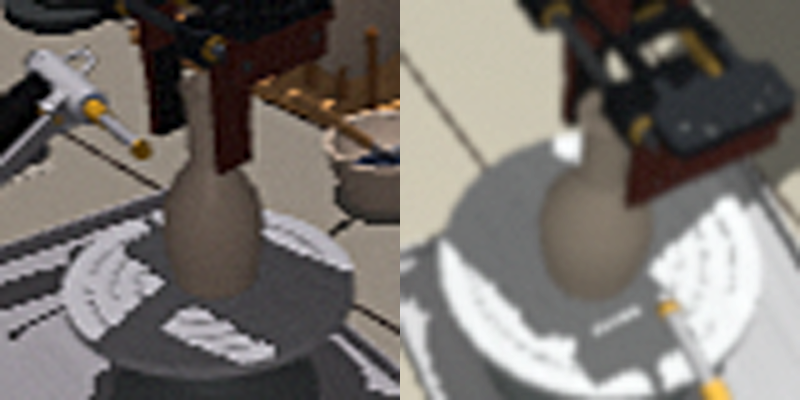

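View pics/j_wrist.png

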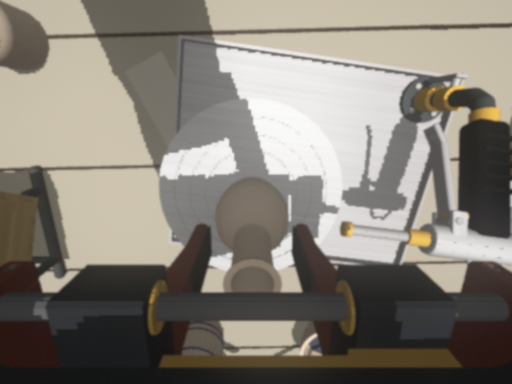

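Run:
```python
from geo import *
P=np.load('pics/j_wrist.npz')
print('lip z225',onz('wrist',(252,282),225,P))
b=[ray('side',(191+42.0,138+46)),ray('scene',(250+38.8,156+46.6))]; print('belly',tri(b))
print(tri(b+[ray('wrist',(251.5,214.5),P)]))
for x in (512.3,518,524):
    print(x,[proj(n,[x,107.8,130],P).round(1) for n in('side','scene','wrist')])
```

```text
lip z225 [517.71535994 108.92187034 225.        ]
belly (array([519.41091182, 110.45202131, 119.46660501]), [np.float64(0.2030080963152577), np.float64(0.20300809631512282)])
(array([520.21875864, 109.90409904, 120.06674896]), [np.float64(0.9430041020276259), np.float64(1.2131041030325418), np.float64(2.047587683675014)])
512.3 [array([231.5, 182.3]), array([290.7, 198.6]), array([250.2, 208.1])]
518 [array([233. , 181.6]), array([288.9, 199.4]), array([250.3, 214.4])]
524 [array([234.5, 180.9]), array([287. , 200.3]), array([250.5, 221. ])]
```

>>> move_arm(
  rows=[
    [0,0,5,0,-0.3],
    [0,0,15,0,-0.3],
    [0,0,30,0,-0.3],
    [0,0,50,0,-0.3],
    [0,0,75,0,-0.3],
    [0,0,100,0,-0.3],
    [0,0,120,0,-0.3],
    [0,0,120,0,-0.3],
  ],
)

```text
t: 15.2
ee_pos: [515.2, 109.1, 307.7]
orientation: [0.019, 1.554, -0.017]
ft_force: [-0.2, -0.9, 0.1]
width: 57.2
```

```bash
python3 look.py k side scene wrist
python3 - <<'E'
import cv2,numpy as np
a=cv2.imread('pics/k_side.png')[125:225,180:280]; b=cv2.imread('pics/k_scene.png')[145:245,240:340]
f=lambda i:cv2.resize(i,(400,400),interpolation=cv2.INTER_CUBIC)
cv2.imwrite('pics/k_z.png',np.hstack([f(a),f(b)]))
E
```

```text
side 15.2 [515.2 109.1 307.7] [ 0.019  1.554 -0.017]
scene 15.25 [514.4 108.9 306.3] [ 0.018  1.557 -0.017]
wrist 15.3 [513.9 108.8 305.3] [ 0.018  1.558 -0.018]
```

View pics/k_z.png

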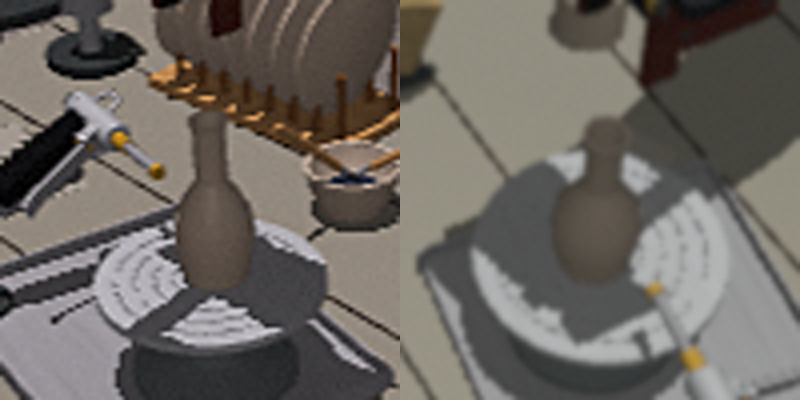

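View pics/k_wrist.png

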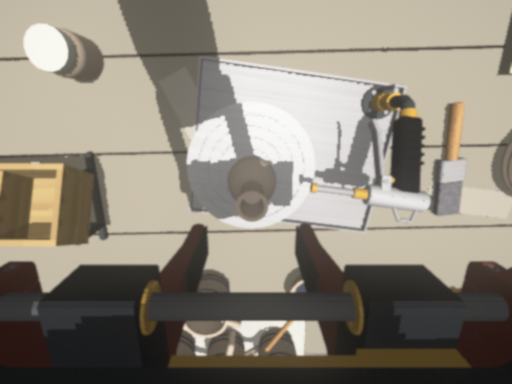

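```bash
python3 - <<'E'
from geo import *
P=np.load('pics/k_wrist.npz')
s=(180+207.5/4-.5,125+117/4-.5); c=(240+209/4-.5,145+131/4-.5)
print(onz('side',s,225),onz('scene',c,225),onz('wrist',(253,205),225,P),tri([ray('side',s),ray('scene',c)]))
fs=(180+216/4-.5,125+(290-17)/4-.5); fc=(240+191/4-.5,145+(284-31)/4-.5)
print('foot',onz('side',fs,90),onz('scene',fc,90))
# gun frame
y=np.array([.157,.988,0]); y/=np.linalg.norm(y)
for f in('k_wrist',):
    for nm,uv,z in (('nozzle',(314,187),148),('barrel rear',(428,201),148),('barrel mid tip',(372,196),148)): print(nm,onz('wrist',uv,z,P))
for x in np.array([[523.5,182,148],[541.7,296.5,148],[483.5,305.7,120.5]]): print(proj('wrist',x,P),proj('side',x),proj('scene',x))
E
python3 -c "
import cv2
i=cv2.imread('pics/k_wrist.png')[70:240,290:450]
cv2.imwrite('pics/k_gun.png',cv2.resize(i,None,fx=3.5,fy=3.5,interpolation=cv2.INTER_CUBIC))"
```

```text
[518.6881976 108.7031591 225.       ] [517.21360351 108.03606744 225.        ] [518.3284968 110.2058138 225.       ] (array([517.77962101, 108.14981516, 225.52984055]), [np.float64(0.3752441074249707), np.float64(0.3752441074251783)])
foot [517.12142484 107.19165074  90.        ] [519.58835101 106.71729063  90.        ]
nozzle [524.47490762 184.56583466 148.        ]
barrel rear [545.57887082 325.87639384 148.        ]
barrel mid tip [537.54218608 256.14685331 148.        ]
[311.91696348 186.27155163] [218.90679629 167.05985984] [303.21347491 216.53708813]
[404.54819484 198.52018862] [201.9802255  152.84175216] [323.83171659 254.60632628]
[406.9764404  147.65911363] [186.78248659 165.08655352] [343.52185527 252.15707985]
```

View pics/k_gun.png

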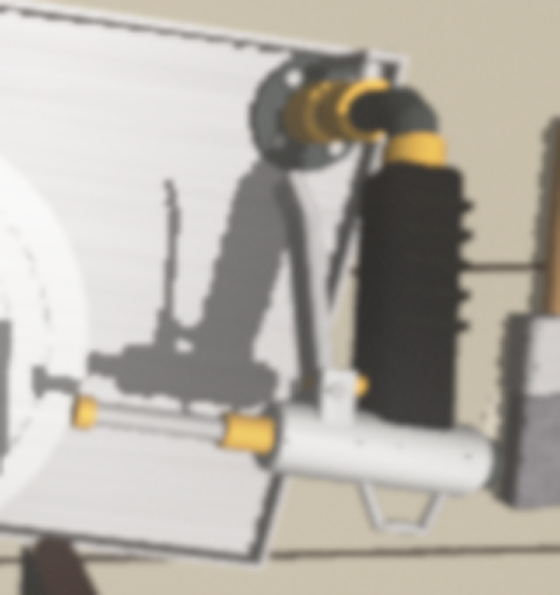

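>>> move_arm(
  rows=[
    [-2,8,0,0,-1],
    [-6,30,0,-0.03,-1],
    [-12,65,0,-0.06,-1],
    [-19,105,0,-0.1,-1],
    [-26,145,0,-0.135,-1],
    [-30,173,0,-0.135,-1],
    [-31.5,187,0,-0.135,-1],
    [-31.5,190,0,-0.135,-1],
    [-31.5,190,-40,-0.135,-1],
    [-31.5,190,-75,-0.135,-1],
    [-31.5,190,-100,-0.135,-1],
    [-31.5,190,-100,-0.135,-1],
  ],
)

```text
t: 16.85
ee_pos: [481.2, 297.2, 203.0]
orientation: [0.122, 1.56, -0.127]
ft_force: [-0.0, -0.1, -0.2]
width: 87.6
```

```bash
python3 look.py l wrist side
python3 - <<'E'
from geo import *
P=np.load('pics/l_wrist.npz'); 
M=R.from_rotvec(P['ori']).as_matrix(); print(M.round(3))
for x in np.array([[524,183,148],[541.6,296,148],[483.4,305,120.5]]): print(proj('wrist',x,P))
E
```

```text
wrist 16.85 [481.2 297.2 203. ] [ 0.122  1.56  -0.127]
side 16.9 [482.1 297.8 204.5] [ 0.123  1.557 -0.126]
[[ 0.007  0.158  0.987]
 [-0.004  0.987 -0.158]
 [-1.    -0.003  0.008]]
[135.35721597 272.37403703]
[260.87479747 272.1341094 ]
[260.31174718 201.11040052]
```

View pics/l_wrist.png

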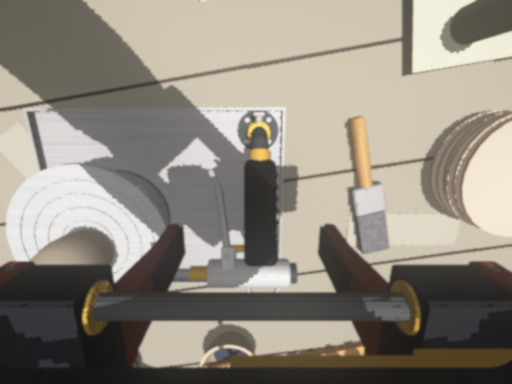

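View pics/l_side.png

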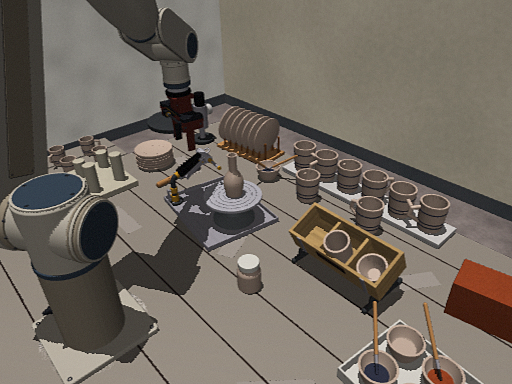

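>>> move_arm(
  rows=[
    [0,0.5,-20,0,-1],
    [0,0.5,-45,0,-1],
    [0,0.5,-70,0,-1],
    [0,0.5,-90,0,-1],
    [0,0.5,-100,0,-1],
    [0,0.5,-101,0,-1],
    [0,0.5,-101,0,-1],
  ],
)

```text
t: 17.82
ee_pos: [483.4, 299.2, 105.4]
orientation: [0.125, 1.554, -0.124]
ft_force: [-0.0, -0.5, -0.3]
width: 87.7
```

```bash
python3 look.py m wrist side scene;python3 - <<'E'
import cv2,numpy as np
a=cv2.imread('pics/m_side.png')[100:220,130:250]; b=cv2.imread('pics/m_scene.png')[200:300,280:400]; c=cv2.imread('pics/m_wrist.png')[180:384]
f=lambda i,w,h:cv2.resize(i,(w,h),interpolation=cv2.INTER_CUBIC)
cv2.imwrite('pics/m_all.png',np.vstack([np.hstack([f(a,400,400),f(b,400,400)]),f(c,800,200)])) 
E
```

```text
wrist 17.825 [483.4 299.2 105.4] [ 0.125  1.554 -0.124]
side 17.875 [483.3 299.2 105.5] [ 0.125  1.554 -0.124]
scene 17.925 [483.3 299.2 105.4] [ 0.125  1.554 -0.124]
```

View pics/m_all.png

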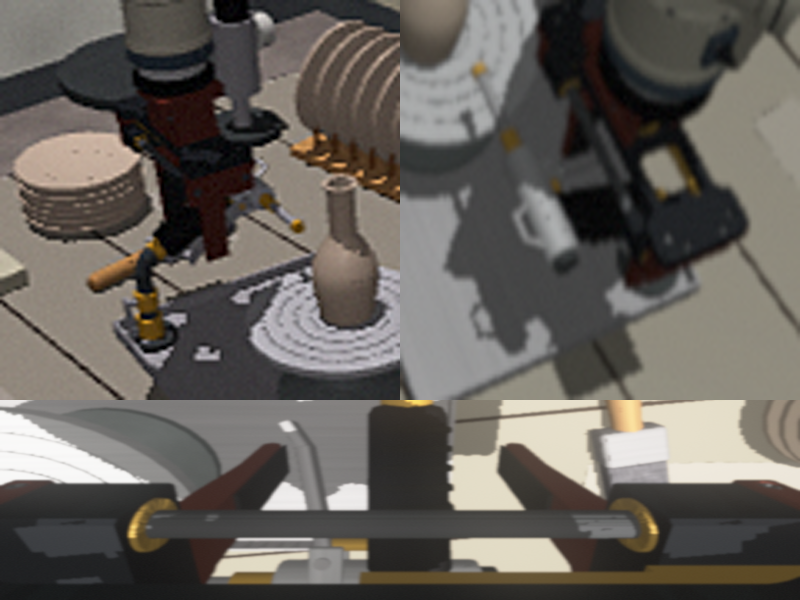

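>>> move_arm(
  rows=[
    [0,0,0,0,-0.3],
    [0,0,0,0,-0.1],
    [0,0,0,0,0.1],
    [0,0,0,0,1],
    [0,0,0,0,1],
    [0,0,0,0,1],
  ],
)

```text
t: 18.73
ee_pos: [482.2, 298.6, 104.8]
orientation: [0.124, 1.556, -0.125]
ft_force: [-3.9, -3.0, -0.6]
width: 42.2
```

>>> move_arm(
  rows=[
    [0,0,0,0,1],
    [0,0,0,0,1],
    [0,0,0,0,1],
    [0,0,0,0,1],
    [0,0,0,0,1],
    [0,0,0,0,1],
    [0,0,0,0,1],
  ],
)

```text
t: 19.6
ee_pos: [482.2, 298.6, 104.8]
orientation: [0.124, 1.556, -0.125]
ft_force: [-3.0, -2.7, 0.4]
width: 42.3
```

```bash
python3 look.py n wrist side
```

```text
wrist 19.6 [482.2 298.6 104.8] [ 0.124  1.556 -0.125]
side 19.65 [482.2 298.6 104.8] [ 0.124  1.556 -0.125]
```

View pics/n_wrist.png

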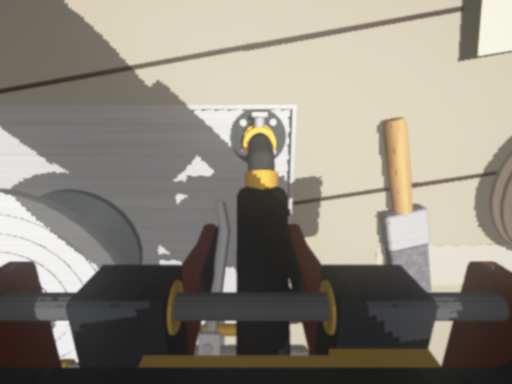

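View pics/n_side.png

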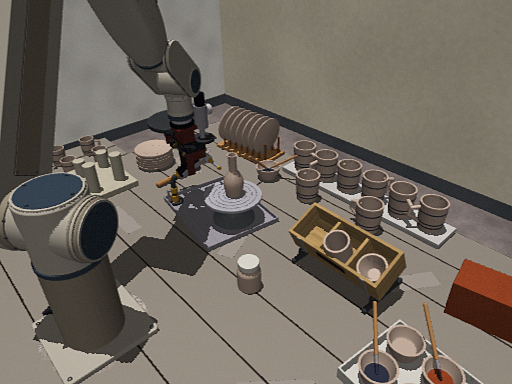

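>>> move_arm(
  rows=[
    [0,0,0,0,0],
    [0,0,0,0,-0.3],
    [0,0,0,0,-0.6],
    [0,0,0,0,-1],
    [0,0,0,0,-1],
    [0,0,10,0,-1],
    [0,0,30,0,-1],
    [0,0,60,0,-1],
    [0,0,95,0,-1],
    [0,0,130,0,-1],
    [0,0,155,0,-1],
    [0,0,160,0,-1],
  ],
)

```text
t: 21.2
ee_pos: [483.1, 299.4, 267.2]
orientation: [0.126, 1.553, -0.123]
ft_force: [0.2, 0.7, -0.1]
width: 87.9
```

```bash
python3 look.py o wrist side scene
python3 - <<'E'
import cv2,numpy as np
a=cv2.imread('pics/o_side.png')[110:230,140:260]; b=cv2.imread('pics/o_scene.png')[145:265,240:360]; c=cv2.imread('pics/o_wrist.png')
f=lambda i,w,h:cv2.resize(i,(w,h),interpolation=cv2.INTER_CUBIC)
cv2.imwrite('pics/o_all.png',np.vstack([np.hstack([f(a,400,400),f(b,400,400)])]))
E
```

```text
wrist 21.2 [483.1 299.4 267.2] [ 0.126  1.553 -0.123]
side 21.25 [482.7 299.2 266.4] [ 0.125  1.554 -0.124]
scene 21.3 [482.3 298.8 265.1] [ 0.124  1.556 -0.125]
```

View pics/o_all.png

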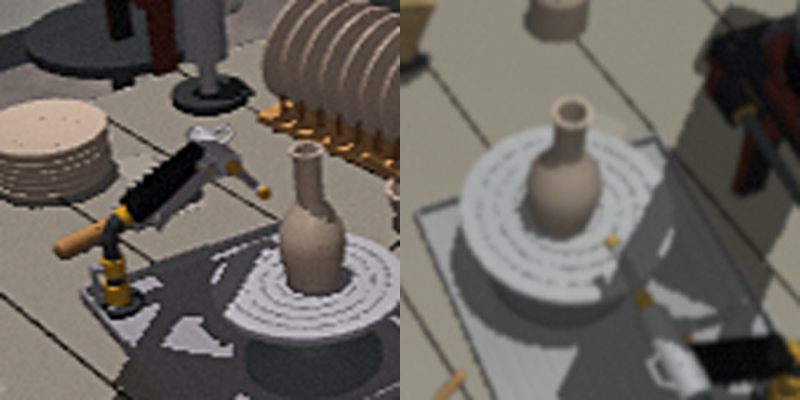

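View pics/o_scene.png

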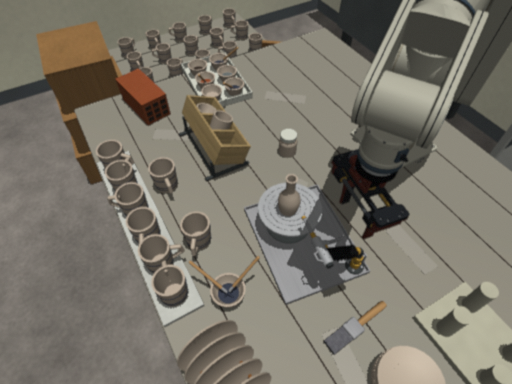

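View pics/o_wrist.png

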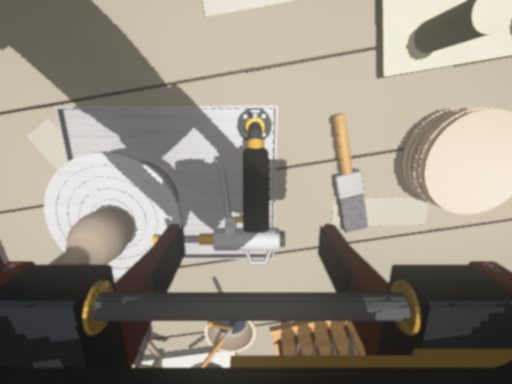

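>>> move_arm(
  rows=[
    [0,0,0,0,-1],
    [0,0,0,0,-1],
    [0,0,0,0,-1],
    [0,0,0,0,-1],
  ],
)

```text
t: 21.85
ee_pos: [481.8, 298.5, 264.0]
orientation: [0.123, 1.557, -0.126]
ft_force: [-0.6, 0.3, -0.3]
width: 88.0
```

```bash
python3 -c "
from workcell import ctrl
o=ctrl.get_obs(); print(o['t'],o['ft_force'],abs(o['qvel']).max()); print(ctrl.close_job())"
```

```text
21.85 [-0.59186028  0.31706667 -0.32078328] 0.0029146191968798564
the job is handed in; nothing more can be done
None
```

The vase is standing on the banding wheel, the blow gun was squeezed and released, and I handed the job in at about 22 s. No verdict came back.

- **Vase:** I gripped it by the neck, lifted it out along the slope and set it on the wheel. Part of its lean swung out on the way, and it still leaned a few degrees when I let go, then rocked upright. From the images it stands upright about 6 mm (±3 mm) from the wheel's centre, inside the 15 mm limit. I did not re-centre it.
- **Blow gun:** I pinched the grip and trigger to a reading of 42 mm, against 43 mm nominal for squeezed home, and held it for about 1 s. After release the trigger looked fully back in the last pictures. I judged this from the finger opening and the images, as the trigger angle cannot be read.
- **Rest of the scene:** In the final pictures the vase had not moved after the blow, and the other pieces looked to be where they started (by eye, not measured). The arm was clear, at rest and reading almost no force.

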